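# Present the ball of a stripped tripod head under the bench magnifier

### The arm

A 7-joint arm with a two-finger parallel gripper is mounted at the origin on the work surface. World frame = base frame: x ahead of the robot, y to its left, z up, the work surface at z = 0. Lengths are in m, angles in rad, forces in N, time in s.
With the tool pointing down it reaches from about 0.425 to 0.975 m from the base axis. Payload 16.7 kg.
Tool frame: the origin (TCP) lies at the very end of the fingers, on their centre line; the grasp point (between the pads) lies 19 mm behind it; z points along the fingers, y is the line along which they close (so a half turn about z gives the same grasp; the last joint's range is limited). The gripper opens to 85 mm and grips with 20 to 120 N. Pads are 22 mm wide; open, the fingers measure 114 mm over their backs; the gripper's body (76 mm by 85 mm) begins 54 mm behind the grasp point. The pads swing forward as they close: fully open they stand 13 mm farther back than shut.
Start: joints at [-1.423, 0.426, 0.074, 1.606, -0.034, 1.111, -0.067], TCP at [0.198, 0.645, 0.231] pointing down, gripper open.
Joint ranges: [-2.85, 2.85], [-0.5, 2.14], [-1.23, 1.37], [0.21, 2.46], [-1.02, 4.16], [0.16, 2.05], [-2.73, 2.73]. Speed limits (rad/s): [1.89, 1.89, 2.39, 2.39, 3.01, 3.01, 3.01].

### API

Orientations are given as a unit quaternion [w, x, y, z].
In Python, from workcell import arm gives the robot as it stands.
- The arm moves only by the tool carry_out, never from a script. Its argument "rows" is a list of rows, each an object with "gripper": the closure, from 0 (fully open) to 1 (shut); "dp": the shift along the world's x, y, z in m, a list of three; "angular": the turn, a rotation vector about the world's x, y, z in rad, a list of three. In form: [{"gripper": gripper, "dp": [tx, ty, tz], "angular": [rx, ry, rz]}, ...]. A call has 1 to 5 rows; each row is the pose to reach, as a shift and turn from the pose commanded when the call began; what a row does not reach only later rows make up. A row lasts 1/12 s, in which the tool goes at most 41.7 mm and 7.16 degrees, less where a joint would pass 70% of its speed; a pose out of reach is approached as far as the arm can. A call with a gripper value outside its range is refused whole. The fingers move at their own pace and stop on an object; "force" is the grip in N (left out, the last holds). Time passes only in rows, so rows that repeat a pose let the fingers close. It gives the time, the measured TCP pose, the force, the opening and the grip force at its end, in the units of the state.
- arm.get_obs(): the state, without advancing time (a new reading comes with each control period).
- arm.read_camera(name): name is "scene" or "top"; returns (picture, depth): 384x512x3 uint8, red, green, blue; 384x512 float32, m along the optical axis (not along the pixel's ray), 0 where there is no reading.
- arm.calibration(name): a dict with "fx", "fy", "cx", "cy" (pixels), "view" (4x4, takes a point from world to camera coordinates). Camera axes: x right, y up, looking along -z (the intrinsics and any distortion apply to the point x, -y, -z); pixel columns grow to the right and rows downward; lengths in m; the calibration is good to about 2 mm. A picture is of the moment at which its call begins. calibration takes no time and is no camera call.
- arm.close_job(): hands the job in; it is judged then, once.
The state is a dict: "t": time; "joints": joint angles; "qd": joint speeds; "joint_efforts": joint torques, N m; "ee_pos": TCP position; "orientation": TCP orientation; "ft_force": force on the tool from outside, world axes, zero at the start; "torque": the same for the moment, N m; "width": opening from 0.0 (shut) to 1.0 (fully open); "finger_force": force on a finger pad.
Only numpy, scipy, OpenCV 4.12 (cv2) and the standard library are available. Lean on these libraries where they do the work, as an engineer would, in place of code of your own. Each camera call takes 0.05 s, during which the arm holds its last target. There are 200 camera calls.

### The job

The tripod ball head on the bench plate is being overhauled: lift its bare gold ball out of the open cup and lower it (no dropping) into the large round pocket of the white parts tray on the bench. Then pick the tray up by its blue handle and carry it to the bench magnifier without tipping it, so that the ball stays in its pocket, and finish still holding the tray there, level and still, with the ball in the middle of the lens's view at its focus, 130 mm from the glass on the underside that faces the robot. Do not touch the magnifier, and leave the collar, the clamp, the camera lens and the multimeter where they lie.

Things in the scene. Friction and masses are not known exactly. Their poses are not given: they have to be found in the camera images.
- ball_center (a point): centre of the loose gold-anodised aluminium ball, 36 mm diameter, about 60 g. It starts in the open cup of the ball head, its centre 72 mm above the bench; there its upper 29 mm stand free above the cup's rim. In the tray's pocket its centre is 18 mm above the pocket's floor
- ball: the same gold ball as a body; its origin lies on its surface, 18 mm from the centre, and turns with it as it rolls, so go by the centre point
- ball_head: dark tripod ball head, collar and stem off, fixed upright on the middle of an immovable aluminium plate 110 x 110 x 10 mm. Round cup 47 mm outside, 32 mm inside diameter; rim 61 mm, cup floor 54 mm above the bench. Lock knobs: 28 mm diameter, 38 mm high, to 51 mm out along +x; a small one 17 mm high, to 40 mm out along +y. Origin: on the cup's axis at bench height, z up
- tray: loose white moulded parts tray, about 180 g, a flat plate 150 (x) x 84 (y) x 10 (z) mm. Origin: centre of its underside; z up; x runs along the length from the handle end (-x) to the pocket end (+x). It has the large round pocket near the +x end, two small 23 mm wells holding screws, and a blue D handle near the -x end
- tray_pocket (a point): centre of the floor of the tray's large round pocket (35 mm diameter, 5 mm deep below the tray's top), at x +38, y 0, z +5 mm in the tray's frame. The ball rolls freely about 5 mm each way in it and climbs out if the tray is tipped about 40 degrees
- tray_handle (a point): middle of the grip bar of the tray's blue D handle, at x -42, y 0, z +40 mm in the tray's frame. The bar is 58 mm long (along the tray's x), 12 mm thick (along y, the way to grip it) and 20 mm high (30 to 50 mm above the tray's underside), open below
- magnifier: white bench magnifier lamp, fixed: round foot 144 mm diameter, gooseneck, round lens head 132 mm diameter, 22 mm thick. Origin: on the bench straight below the glass's centre, z up; the foot stands 140 mm along +x from it, -x looks to the robot. Its head is tilted 40 degrees: the underside looks down and to -x, the upper face up and to +x, so its edge nearest the robot is highest (331 mm)
- lens_center (a point): centre of the magnifier's glass (100 mm diameter), 280 mm straight above the magnifier's origin
- focus (a point): the lens's focus, a point in the air on the lens's axis 130 mm from the glass's centre on its underside: 84 mm from it towards the magnifier's -x and 100 mm lower, that is x -84, y 0, z +180 mm in the magnifier's frame. The ball's centre belongs here
- collar: bystander: loose dark collar ring of the ball head, 49 mm diameter, 14 mm high, near the ball head. Origin: centre of its underside
- clamp: bystander: loose dark quick-release clamp, 50 x 38 x 17 mm with a small red knob, near the ball head. Origin: centre of its underside
- lens_barrel: bystander: loose black camera lens standing upright, 66 mm diameter, 68 mm high, on the bench below the magnifier's head. Origin: centre of its underside
- multimeter: bystander: yellow multimeter lying on its back, 176 x 88 x 36 mm (43 mm over its dial), in front of the robot. Origin: centre of its underside, x along its length
Things that resemble listed ones, but are neither listed nor needed, are in the scene too. Leave any green or turquoise look-alike of the tray alone. What is shaped like the ball but turquoise is not meant.

How it is judged:
On the way, in this order (a step that is already met when the one before it is completed fails the run):
1. the ball lies let go in the tray's large pocket, the tray still standing on the bench (distance between ball_center and tray_pocket below 0.0215 m and contact force between the fingers and ball below 0.1 N and height (world z) of tray below 0.01 m and angle between tray's own z axis and vertical below 0.1 rad), for 0.2 s.
2. the tray is held up clear of the bench by its handle with the ball in its pocket (distance between ball_center and tray_pocket below 0.0215 m and distance between the grasp point and tray_handle below 0.05 m and contact force between the fingers and tray above 1 N and height (world z) of tray above 0.06 m), for 0.2 s.
At the end, for the whole second after the job is handed in: the gripper still holds the tray by its handle (grip within 50 mm of the bar's middle), at least 100 mm above the bench, level within 0.1 rad and at rest, the ball free in the large pocket with its centre within 35 mm of the lens's focus, nothing touching the magnifier (distance between ball_center and focus below 0.035 m and distance between ball_center and tray_pocket below 0.0215 m and distance between the grasp point and tray_handle below 0.05 m and angle between tray's own z axis and vertical below 0.1 rad and linear speed of tray below 0.02 m/s and angular speed of tray below 0.15 rad/s and height (world z) of tray above 0.1 m and contact force between the fingers and tray above 1 N and contact force between the fingers and ball below 0.1 N and contact force between magnifier and anything else below 0.5 N); the arm keeps its last pose, push and grip.
It fails at once if the tray is tipped more than 0.35 rad (20 degrees) (angle between tray's own z axis and vertical above 0.35 rad).
It fails at once if the ball leaves its pocket once the tray is lifted, or falls on the bench (height (world z) of ball_center below 0.0205 m or (height (world z) of tray above 0.03 m and distance between ball_center and tray_pocket above 0.03 m)).
It fails at once if the ball is dropped (more than about 20 mm) instead of lowered (contact force between ball and anything else below 0.01 N and linear speed of ball above 0.5 m/s and distance between ball_center and tray_pocket above 0.028 m).
It fails at once if the magnifier is touched (over 2 N) (contact force between magnifier and anything else above 2 N).
It fails at once if a bystander (collar, clamp, camera lens, multimeter) is moved more than 20 mm (distance of any of collar, clamp, lens_barrel, multimeter from where it was at the start of the episode above 0.02 m).
It also fails if it takes over 69 s, if anything falls off the work surface, if the arm or the gripper's body presses on something with over 40 N, if the wrist force passes 120 N, or if a joint passes its speed limit or range.

## Working session

There is one attempt and no reset: what is moved stays moved. The work goes in short steps, Python scripts to look and compute and a tool call to move; the robot and the scene stay as the last step left them, time stands still between calls to the robot, and variables do not carry over. Pictures are saved under pics/ and viewed, at most 10 in all, crops included, and the job is handed in when it is done.

Besides the shell and the picture viewer there is one more tool, called after "Emit:" as name([rows], argument=value, ...), one row to a line, values as JSON. carry_out: Moves the arm, as the interface text tells. Its arguments: {"type":"object","properties":{"rows":{"type":"array","items":{"type":"object","properties":{"gripper":{"type":"number"},"dp":{"type":"array","items":{"type":"number"}},"angular":{"type":"array","items":{"type":"number"}}}}},"force":{"type":"number"}},"required":["rows"]}

```bash
mkdir -p pics; ls
cat > h.py <<'E'
import numpy as np, cv2
from workcell import arm
def grab(n,tag):
    p,d=arm.read_camera(n); cv2.imwrite(f'pics/{tag}.png',p[:,:,::-1]); np.savez(f'/tmp/{tag}.npz',p=p,d=d); return p,d
def world(n,d):
    c=arm.calibration(n); v,u=np.mgrid[:384,:512]
    pc=np.stack([(u-c['cx'])/c['fx']*d,-(v-c['cy'])/c['fy']*d,-d,np.ones_like(d)],-1)
    return (pc@np.linalg.inv(c['view']).T)[...,:3]
E
python3 - <<'E'
from h import *
a,_=grab('scene','s0'); b,_=grab('top','t0')
print(arm.calibration('scene'));print(arm.calibration('top'));print(arm.get_obs())
E
```

```text
pics
{'fx': 486.1473186535443, 'fy': 486.1473186535443, 'cx': 254.70646031920813, 'cy': 192.82491146732846, 'view': array([[-0.66833469,  0.74380655, -0.00897534,  0.37671471],
       [-0.56209733, -0.49708655,  0.66102311,  0.14676819],
       [ 0.4872118 ,  0.44682969,  0.75031186, -1.65777513],
       [ 0.        ,  0.        ,  0.        ,  1.        ]])}
{'fx': 385.1039827772604, 'fy': 385.1039827772604, 'cx': 261.9546755982895, 'cy': 193.25026282411406, 'view': array([[-0.01778697, -0.99942971,  0.02870332, -0.05218008],
       [ 0.99633958, -0.01531664,  0.08410014, -0.52382218],
       [-0.08361254,  0.03009414,  0.99604382, -1.23679865],
       [ 0.        ,  0.        ,  0.        ,  1.        ]])}
{'t': 0.1, 'joints': array([-1.42249001,  0.42666584,  0.07383562,  1.60651807, -0.03407791,
        1.11080278, -0.06706913]), 'qd': array([-0.00041404,  0.00097207, -0.00059412, -0.00274522,  0.00070518,
        0.00045106, -0.00089926]), 'joint_efforts': array([ 8.50138196e-03, -9.51527953e+01,  3.77092481e+00, -4.64401853e+01,
        1.95087155e-02,  6.54760006e-03, -7.04106401e-05]), 'ee_pos': array([0.19797613, 0.64494194, 0.23069352]), 'orientation': array([-3.86053682e-05,  1.48340810e-01,  9.88936136e-01, -5.66438159e-04]), 'ft_force': array([ 0.06125678, -1.15750618,  0.11291978]), 'torque': array([-0.01273628, -0.06004642,  0.01194761]), 'finger_force': 0.0, 'width': 1.0053782085051073}
```

View pics/s0.png

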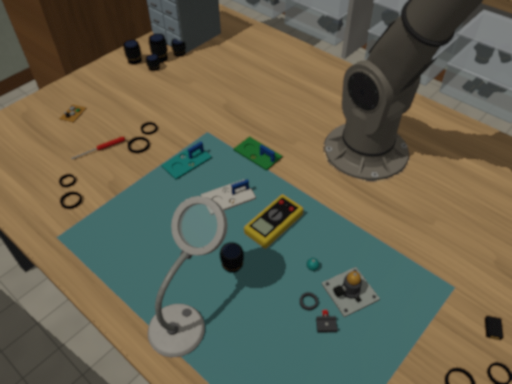

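View pics/t0.png

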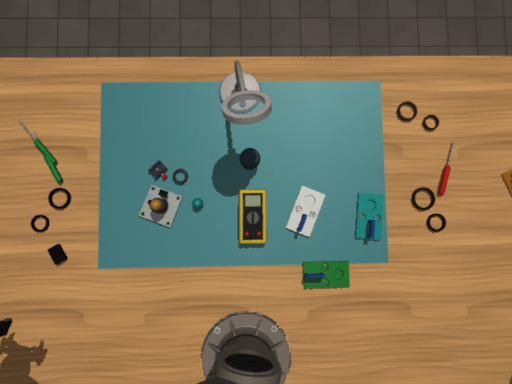

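The top view shows these candidates:
- **Ball:** gold ball in the cup at top (157,205). The turquoise one at (197,204) is a look-alike.
- **Tray:** white tray with blue handle at (305,212). The turquoise tray at (370,216) and the green board at (326,275) are look-alikes.
- **Magnifier:** foot at (239,90), head at (247,105).
- **Bystanders:** black lens at (250,158), multimeter at (253,216), collar at (180,176), clamp at (159,170).

I choose the gold ball and the white tray.

Run:
```python
from h import *
for cam,tag in(('top','t0'),('scene','s0')):
    z=np.load(f'/tmp/{tag}.npz'); p,d=z['p'],z['d']; W=world(cam,d); np.save(f'/tmp/W{tag}.npy',W)
    hsv=cv2.cvtColor(p,cv2.COLOR_RGB2HSV); H,S,V=[hsv[...,i].astype(int) for i in range(3)]
    ok=d>0
    def rep(n,m):
        m=m&ok
        q=W[m]; 
        if len(q)==0: print(n,0);return
        print(cam,n,len(q),'med',np.median(q,0).round(4),'min',q.min(0).round(3),'max',q.max(0).round(3))
    X,Y,Z=W[...,0],W[...,1],W[...,2]
    gold=(H>8)&(H<28)&(S>120)&(Z>.06)&(Z<.1); rep('gold',gold&(abs(X-.45)<.3)&(Y>.05)&(Y<.35))
    q=W[gold&ok&(abs(X-.45)<.3)&(Y>.05)&(Y<.35)]
    if len(q)>10:
        # fixed-radius sphere fit
        from scipy.optimize import least_squares
        r=least_squares(lambda c:np.linalg.norm(q-c,axis=1)-.018,[*np.median(q[:,:2],0),.072],loss='soft_l1',f_scale=.002); print('sphere',r.x,np.abs(r.fun).mean())
    blue=(H>105)&(H<125)&(S>150)&(Z>.02)&(Z<.08); rep('blue',blue&(Y<0)&(Y>-.22)&(X>.3))
    wh=(S<60)&(V>140)&(Z>.002)&(Z<.02)&(Y<0)&(Y>-.3)&(X>.35)&(X<.65); rep('white',wh)
    if wh.any():
        print(cv2.minAreaRect((W[wh&ok][:,:2]*1000).astype(np.float32)))
    hd=(Z>.2)&(Z<.36)&(X>.5)&(abs(Y)<.3); rep('head',hd)
    ft=(Z>.005)&(Z<.05)&(X>.8)&(S<50)&(V>120)&(abs(Y)<.25); rep('foot',ft)
    rep('yellow',(H>20)&(H<32)&(S>150)&(Z>.02)&(Z<.06)&(abs(Y)<.2)); 
    rep('lens',(V<60)&(Z>.055)&(Z<.08)&(X>.5)&(X<.85)&(abs(Y)<.15))
    rep('mat',(H>85)&(H<100)&(abs(Z)<.02)&(S>80))
p=cv2.imread('pics/t0.png');s=cv2.imread('pics/s0.png')
a=cv2.resize(p[160:250,130:220],(380,380),interpolation=3);b=cv2.resize(p[170:260,265:355],(380,380),interpolation=3)
cv2.imwrite('pics/c1.png',np.hstack([a,b]))
```

```text
top gold 100 med [0.4871 0.2692 0.0842] min [0.471 0.257 0.06 ] max [0.506 0.287 0.095]
sphere [0.48849486 0.27334328 0.07244501] 0.00147642711742289
top blue 52 med [ 0.425  -0.1858  0.0508] min [ 0.401 -0.197  0.046] max [ 0.449 -0.173  0.056]
top white 1044 med [ 0.4693 -0.2046  0.0101] min [ 0.381 -0.272  0.002] max [ 0.55  -0.135  0.018]
((464.9742736816406, -204.4481201171875), (87.66678619384766, 152.46644592285156), 67.32134246826172)
top head 1561 med [ 0.7337 -0.0096  0.2839] min [ 0.675 -0.078  0.201] max [0.892 0.051 0.332]
top foot 518 med [0.8909 0.0292 0.0212] min [ 0.838 -0.177  0.005] max [0.935 0.077 0.038]
top yellow 563 med [ 0.4449 -0.0252  0.0362] min [ 0.362 -0.071  0.028] max [0.534 0.016 0.045]
top lens 316 med [ 0.6316 -0.0202  0.0688] min [ 0.601 -0.052  0.055] max [0.666 0.012 0.077]
top mat 44623 med [0.6024 0.034  0.0011] min [ 0.246 -0.474 -0.009] max [0.909 0.475 0.019]
scene gold 133 med [0.498  0.2769 0.0829] min [0.478 0.26  0.06 ] max [0.508 0.291 0.093]
sphere [0.48935266 0.27280396 0.07275839] 0.001392587622988117
scene blue 55 med [ 0.4276 -0.1811  0.0458] min [ 0.405 -0.192  0.025] max [ 0.636 -0.004  0.071]
scene white 474 med [ 0.47   -0.1963  0.01  ] min [ 0.403 -0.266  0.003] max [ 0.521 -0.139  0.018]
((463.34539794921875, -201.47686767578125), (85.73798370361328, 146.91839599609375), 66.52680206298828)
scene head 2985 med [ 0.7404 -0.0051  0.2789] min [ 0.677 -0.079  0.2  ] max [0.894 0.052 0.332]
scene foot 1566 med [0.884  0.0168 0.0211] min [ 0.807 -0.054  0.006] max [0.941 0.077 0.038]
scene yellow 703 med [0.4731 0.0019 0.0354] min [ 0.368 -0.067  0.02 ] max [0.541 0.019 0.044]
scene lens 386 med [ 0.6402 -0.0152  0.0687] min [ 0.607 -0.048  0.055] max [0.668 0.011 0.075]
scene mat 45682 med [0.6346 0.0999 0.0009] min [ 0.244 -0.474 -0.009] max [0.907 0.473 0.02 ]
```

View pics/c1.png

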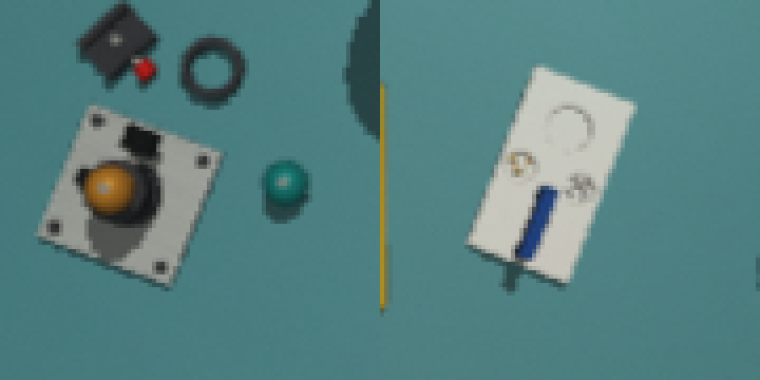

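The close crop confirms the choice: the gold ball is in the dark cup at top px (156,205), with the big knob up and right. The white tray's pocket is at about (310,200), and its blue handle runs from (304,215) to (299,231). Next I refine the tray and magnifier.

Run:
```python
from h import *
from scipy.optimize import least_squares
Q=[]
for t in('t0','s0'):
    W=np.load(f'/tmp/W{t}.npy'); z=np.load(f'/tmp/{t}.npz'); hsv=cv2.cvtColor(z['p'],cv2.COLOR_RGB2HSV).astype(int)
    X,Y,Z=np.moveaxis(W,-1,0)
    m=(Z>.21)&(Z<.36)&(X>.64)&(X<.80)&(abs(Y)<.12)&(hsv[...,1]<60); q=W[m]
    # head disc: centre (x,y), yaw; plane residual & rim radius<=66
    def f(a):
        n=np.array([np.cos(a[2])*np.sin(.698),np.sin(a[2])*np.sin(.698),np.cos(.698)]); d=q-[a[0],a[1],.28]
        h=d@n; r=np.linalg.norm(d-np.outer(h,n),axis=1)
        return np.r_[np.maximum(np.abs(h)-.011,0), np.maximum(r-.066,0), np.maximum(.050-r,0)]
    r=least_squares(f,[.735,-.012,.17],loss='soft_l1',f_scale=.002); print(t,'head',len(q),r.x,np.abs(r.fun).mean())
    m=(Z>.008)&(Z<.04)&(X>.78)&(X<.96)&(Y>-.09)&(Y<.1)&(hsv[...,1]<60)&(hsv[...,2]>100); 
    print(t,'foot',cv2.minEnclosingCircle((W[m][:,:2]*1000).astype(np.float32)))
    b=(hsv[...,0]>105)&(hsv[...,0]<125)&(hsv[...,1]>150)&(Z>.043)&(Z<.06)&(Y<-.15)&(Y>-.23)&(X>.38)&(X<.48)
    print(t,'handle top',b.sum(),cv2.minAreaRect((W[b][:,:2]*1000).astype(np.float32)),np.median(W[b][:,2]))
W=np.load('/tmp/Wt0.npy'); print('pocket px',W[200,310],W[201,310])
```

```text
t0 head 1346 [ 0.73193685 -0.01611259  0.16040307] 0.0023574708253475732
t0 foot ((870.5592041015625, 9.192230224609375), 70.16058349609375)
t0 handle top 52 ((424.815185546875, -185.200927734375), (9.723276138305664, 52.72813034057617), 66.6399154663086) 0.050788558180357435
s0 head 1741 [ 0.73569955 -0.01179959  0.16114938] 0.0005110695507376838
s0 foot ((871.7843017578125, 11.151403427124023), 70.93661499023438)
s0 handle top 33 ((430.265869140625, -182.15672302246094), (9.116183280944824, 47.46504592895508), 68.50157928466797) 0.04861462307635178
pocket px [ 0.49931231 -0.22052891  0.00651711] [ 0.49609028 -0.22069513  0.00484084]
```

Emit:
carry_out([
  {"gripper": 0,"dp": [0.02,-0.03,0],"angular": [0,0,-0.05]},
  {"gripper": 0,"dp": [0.045,-0.06,0],"angular": [0,0,-0.1]},
  {"gripper": 0,"dp": [0.07,-0.09,0],"angular": [0,0,-0.1]},
  {"gripper": 0,"dp": [0.09,-0.12,0],"angular": [0,0,-0.1]},
  {"gripper": 0,"dp": [0.115,-0.15,0],"angular": [0,0,-0.1]},
])

```text
t: 0.52
ee_pos: [0.3132, 0.4936, 0.231]
orientation: [-0.0, 0.197, 0.98, -0.0]
ft_force: [0.0, 0.2, -0.0]
width: 0.998
finger_force: 0.0
```

Emit:
carry_out([
  {"gripper": 0,"dp": [0.025,-0.031,0]},
  {"gripper": 0,"dp": [0.05,-0.062,0]},
  {"gripper": 0,"dp": [0.075,-0.093,-0.01]},
  {"gripper": 0,"dp": [0.1,-0.124,-0.02]},
  {"gripper": 0,"dp": [0.125,-0.155,-0.03]},
])

```text
validation failed for argument at $.ro...
```

Emit:
carry_out([
  {"gripper": 0,"dp": [0.02,-0.025,-0.015]},
  {"gripper": 0,"dp": [0.04,-0.05,-0.035]},
  {"gripper": 0,"dp": [0.051,-0.065,-0.06]},
  {"gripper": 0,"dp": [0.051,-0.0655,-0.07]},
  {"gripper": 0,"dp": [0.051,-0.0655,-0.075]},
])

```text
validation failed for argument at $.ro...
```

Run:
```python
from h import *
a,_=grab('scene','s1'); b,_=grab('top','t1'); o=arm.get_obs(); print(o['ee_pos'],o['joints'].round(2))
A=cv2.resize(a[210:340,280:410],(390,390),interpolation=3);B=cv2.resize(b[150:260,105:215],(390,390),interpolation=3)
cv2.imwrite('pics/c2.png',np.hstack([A,B])[:,:,::-1])
```

```text
[0.31784329 0.49004952 0.23151718] [-1.23  0.28  0.15  1.82 -0.05  1.05  0.1 ]
```

View pics/c2.png

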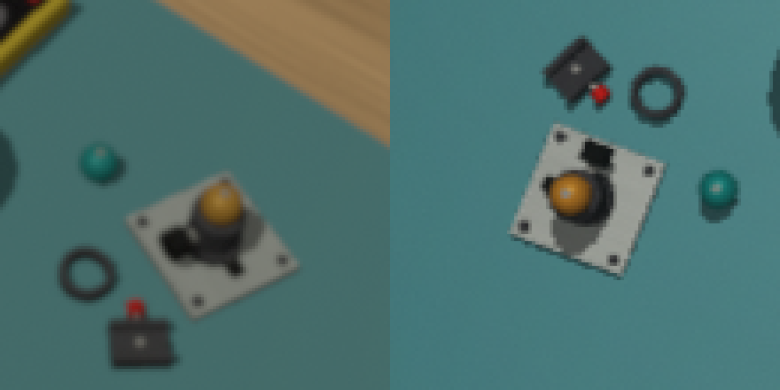

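The moves were refused because a row needs "angular". The picture shows the arm not yet over the ball: the gold ball is still in its cup (scene crop (222,205), top crop (572,193)). I'll resend them.

Emit:
carry_out([
  {"gripper": 0,"dp": [0.025,-0.031,0],"angular": [0,0,0]},
  {"gripper": 0,"dp": [0.05,-0.062,0],"angular": [0,0,0]},
  {"gripper": 0,"dp": [0.075,-0.093,-0.01],"angular": [0,0,0]},
  {"gripper": 0,"dp": [0.1,-0.124,-0.02],"angular": [0,0,0]},
  {"gripper": 0,"dp": [0.125,-0.155,-0.03],"angular": [0,0,0]},
])

```text
t: 1.03
ee_pos: [0.4388, 0.3388, 0.201]
orientation: [0.0, 0.197, 0.98, 0.0]
ft_force: [1.0, 0.8, 0.0]
width: 1.003
finger_force: 0.0
```

Emit:
carry_out([
  {"gripper": 0,"dp": [0.02,-0.025,-0.015],"angular": [0,0,0]},
  {"gripper": 0,"dp": [0.04,-0.05,-0.035],"angular": [0,0,0]},
  {"gripper": 0,"dp": [0.051,-0.065,-0.06],"angular": [0,0,0]},
  {"gripper": 0,"dp": [0.051,-0.0655,-0.07],"angular": [0,0,0]},
  {"gripper": 0,"dp": [0.051,-0.0655,-0.07],"angular": [0,0,0]},
])

```text
t: 1.45
ee_pos: [0.4882, 0.2731, 0.1288]
orientation: [-0.001, 0.199, 0.98, -0.002]
ft_force: [-1.0, 0.6, -0.8]
width: 1.003
finger_force: 0.0
```

Run:
```python
from h import *
o=arm.get_obs(); print(o['ee_pos'],o['joints'].round(2))
a,_=grab('scene','s2'); b,d=grab('top','t2'); o=arm.get_obs(); print(o['ee_pos'],o['orientation'],o['joints'].round(2))
A=cv2.resize(a[210:340,280:410],(390,390),interpolation=3);B=cv2.resize(b[150:260,105:215],(390,390),interpolation=3)
cv2.imwrite('pics/c3.png',np.hstack([A,B])[:,:,::-1])
```

```text
[0.48822682 0.27311195 0.12881086] [-0.84  0.37  0.26  1.97 -0.13  0.82  0.66]
[0.48858263 0.27558969 0.13136777] [-3.56333048e-04  1.97248593e-01  9.80353422e-01 -1.82662318e-04] [-0.84  0.36  0.26  1.97 -0.12  0.83  0.66]
```

View pics/c3.png

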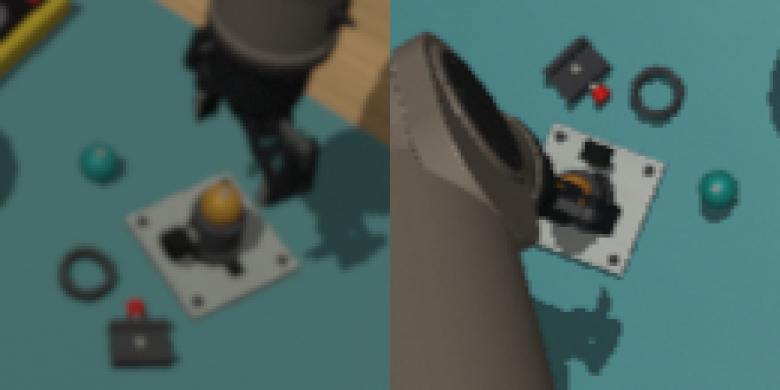

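The scene crop shows the fingers at crop (205,90) and (295,180), with the ball at (222,205). I'll check that against the projected TCP.

Run:
```python
from h import *
def pr(cam,P):
    c=arm.calibration(cam); q=c['view']@np.r_[P,1]; return np.array([c['cx']+c['fx']*q[0]/-q[2], c['cy']-c['fy']*q[1]/-q[2]])
y=np.array([.386,.92,0])
for n,P in(('ball',[.489,.273,.072]),('tcp',[.4886,.2756,.131]),('f+',[.4886,.2756,.144]+.05*y),('f-',[.4886,.2756,.144]-.05*y)):
    s=pr('scene',P);t=pr('top',P);print(n,((s-[280,210])*3).round(),((t-[105,150])*390/110+[390,0]).round())
W=world('scene',np.load('/tmp/s2.npz')['d']); m=(abs(W[...,0]-.489)<.12)&(abs(W[...,1]-.27)<.15)&(W[...,2]>.12)&(W[...,2]<.19)
q=W[m];print(len(q),q.min(0),q.max(0),np.median(q,0)); l=q[q[:,2]<.155]; print(l.round(3)[::8])
```

```text
ball [220. 202.] [568. 193.]
tcp [233. 165.] [548. 190.]
f+ [271. 205.] [488. 166.]
f- [202. 111.] [600. 211.]
141 [0.46234901 0.20944667 0.14204274] [0.52123444 0.3261392  0.18999527] [0.48047962 0.23615215 0.16334949]
[[0.473 0.22  0.152]
 [0.473 0.233 0.152]
 [0.474 0.233 0.148]
 [0.514 0.309 0.152]
 [0.516 0.315 0.147]]
```

Measured finger depth agrees with the TCP: the fingers' middle is near (0.49,0.27), with the open tips 13 mm back. Descend and grip.

Emit:
carry_out([
  {"gripper": 0,"dp": [0,-0.0015,-0.02],"angular": [0,0,0]},
  {"gripper": 0,"dp": [0,-0.0015,-0.04],"angular": [0,0,0]},
  {"gripper": 0,"dp": [0,-0.0015,-0.06],"angular": [0,0,0]},
  {"gripper": 0,"dp": [0,-0.0015,-0.07],"angular": [0,0,0]},
  {"gripper": 0.1,"dp": [0,-0.0015,-0.07],"angular": [0,0,0]},
], force=40)

```text
t: 1.97
ee_pos: [0.488, 0.2741, 0.0604]
orientation: [-0.001, 0.197, 0.98, -0.001]
ft_force: [-0.6, -0.0, 0.0]
width: 0.905
finger_force: 0.0
```

Emit:
carry_out([
  {"gripper": 0.4,"dp": [0,0,0],"angular": [0,0,0]},
  {"gripper": 0.8,"dp": [0,0,0],"angular": [0,0,0]},
  {"gripper": 0.8,"dp": [0,0,0],"angular": [0,0,0]},
  {"gripper": 0.8,"dp": [0,0,0],"angular": [0,0,0]},
  {"gripper": 0.8,"dp": [0,0,0],"angular": [0,0,0]},
])

```text
t: 2.38
ee_pos: [0.4897, 0.2736, 0.0625]
orientation: [0.001, 0.198, 0.98, 0.001]
ft_force: [-1.2, -1.0, 8.8]
width: 0.395
finger_force: 38.9
```

Emit:
carry_out([
  {"gripper": 0.8,"dp": [0,0,0.002],"angular": [0,0,0]},
  {"gripper": 0.8,"dp": [0,0,0.004],"angular": [0,0,0]},
  {"gripper": 0.8,"dp": [0,0,0.006],"angular": [0,0,0]},
  {"gripper": 0.8,"dp": [0,0,0.009],"angular": [0,0,0]},
  {"gripper": 0.8,"dp": [0,0,0.012],"angular": [0,0,0]},
])

```text
t: 2.8
ee_pos: [0.489, 0.2732, 0.0737]
orientation: [-0.0, 0.198, 0.98, -0.0]
ft_force: [0.6, -1.2, 0.1]
width: 0.394
finger_force: 39.8
```

Run:
```python
from h import *
a,d=grab('scene','s3'); o=arm.get_obs(); print(o['ee_pos'],o['width'],o['finger_force'],o['ft_force'])
A=cv2.resize(a[230:310,310:390],(600,600),interpolation=3)
cv2.imwrite('pics/c4.png',A[:,:,::-1])
W=world('scene',d); hsv=cv2.cvtColor(a,cv2.COLOR_RGB2HSV).astype(int)
m=(hsv[...,0]>8)&(hsv[...,0]<28)&(hsv[...,1]>120)&(W[...,2]>.055)&(abs(W[...,0]-.49)<.04)&(abs(W[...,1]-.275)<.04)
from scipy.optimize import least_squares
q=W[m];print(len(q),least_squares(lambda c:np.linalg.norm(q-c,axis=1)-.018,[.489,.273,.08],loss='soft_l1',f_scale=.002).x)
```

```text
[0.4893198  0.2734032  0.07417337] 0.39351031060101344 39.758477210998535 [0.83061001 0.44461949 0.4902398 ]
108 [0.48860276 0.27400135 0.08443272]
```

View pics/c4.png

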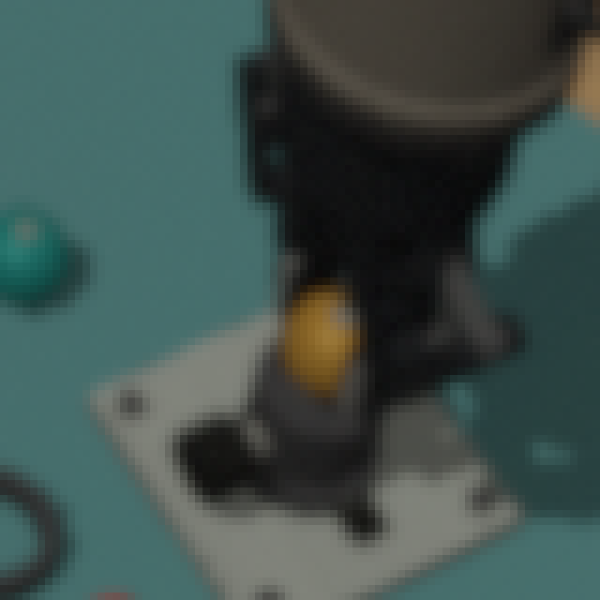

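The ball rose 12 mm with the gripper and is held (crop (320,340)); its centre is about 10 mm above the TCP. Carry it to the tray.

Emit:
carry_out([
  {"gripper": 0.8,"dp": [0,0,0.02],"angular": [0,0,0]},
  {"gripper": 0.8,"dp": [0,0,0.045],"angular": [0,0,0]},
  {"gripper": 0.8,"dp": [0,-0.015,0.065],"angular": [0,0,0]},
  {"gripper": 0.8,"dp": [0,-0.04,0.077],"angular": [0,0,0]},
  {"gripper": 0.8,"dp": [0,-0.07,0.077],"angular": [0,0,0]},
])

```text
t: 3.27
ee_pos: [0.4901, 0.2044, 0.1529]
orientation: [0.001, 0.196, 0.981, 0.002]
ft_force: [1.8, -0.8, -0.3]
width: 0.394
finger_force: 39.9
```

Emit:
carry_out([
  {"gripper": 0.8,"dp": [0,-0.03,0],"angular": [0,0,0]},
  {"gripper": 0.8,"dp": [0,-0.06,0],"angular": [0,0,0]},
  {"gripper": 0.8,"dp": [0,-0.09,0],"angular": [0,0,0]},
  {"gripper": 0.8,"dp": [0,-0.12,0],"angular": [0,0,0]},
  {"gripper": 0.8,"dp": [0,-0.15,0],"angular": [0,0,0]},
])

```text
t: 3.68
ee_pos: [0.4888, 0.0519, 0.1505]
orientation: [0.0, 0.198, 0.98, 0.0]
ft_force: [1.2, -0.4, -0.1]
width: 0.393
finger_force: 39.9
```

Emit:
carry_out([
  {"gripper": 0.8,"dp": [0,-0.03,0],"angular": [0,0,0]},
  {"gripper": 0.8,"dp": [0,-0.06,0],"angular": [0,0,0]},
  {"gripper": 0.8,"dp": [0,-0.09,0],"angular": [0,0,0]},
  {"gripper": 0.8,"dp": [0.005,-0.12,0],"angular": [0,0,0]},
  {"gripper": 0.8,"dp": [0.01,-0.15,0],"angular": [0,0,0]},
])

```text
t: 4.1
ee_pos: [0.4989, -0.0982, 0.1506]
orientation: [0.0, 0.198, 0.98, 0.0]
ft_force: [0.9, -1.0, -0.2]
width: 0.39
finger_force: 39.9
```

Emit:
carry_out([
  {"gripper": 0.8,"dp": [0,-0.03,0],"angular": [0,0,0]},
  {"gripper": 0.8,"dp": [0,-0.06,0],"angular": [0,0,0]},
  {"gripper": 0.8,"dp": [0,-0.09,-0.02],"angular": [0,0,0]},
  {"gripper": 0.8,"dp": [0,-0.112,-0.04],"angular": [0,0,0]},
  {"gripper": 0.8,"dp": [0,-0.122,-0.06],"angular": [0,0,0]},
])

```text
t: 4.52
ee_pos: [0.4988, -0.2222, 0.09]
orientation: [0.001, 0.199, 0.98, -0.001]
ft_force: [0.2, 0.0, -0.9]
width: 0.394
finger_force: 39.9
```

Run:
```python
from h import *
from scipy.optimize import least_squares
for cam in('scene','top'):
    a,d=grab(cam,cam[0]+'4'); o=arm.get_obs(); print(o['t'],o['ee_pos'],o['joints'].round(2),o['width'],o['finger_force'])
    W=world(cam,d); hsv=cv2.cvtColor(a,cv2.COLOR_RGB2HSV).astype(int)
    m=(hsv[...,0]>8)&(hsv[...,0]<28)&(hsv[...,1]>120)&(W[...,2]>.05)&(abs(W[...,0]-.5)<.05)&(abs(W[...,1]+.22)<.05)
    q=W[m];print(len(q)); 
    if len(q)>10: print(least_squares(lambda c:np.linalg.norm(q-c,axis=1)-.018,[.499,-.219,.1],loss='soft_l1',f_scale=.002).x)
```

```text
4.5667 [ 0.4969874  -0.2220424   0.08650598] [-0.05  0.43  0.44  2.04 -0.26  0.73  1.72] 0.3893819728701858 39.98743414878845
38
[ 0.51971408 -0.22109307  0.12545486]
4.6167 [ 0.49711548 -0.2203346   0.0879838 ] [-0.05  0.42  0.44  2.04 -0.26  0.73  1.71] 0.39454146754169955 39.98795986175537
0
```

Emit:
carry_out([
  {"gripper": 0.8,"dp": [0,0.001,-0.02],"angular": [0,0,0]},
  {"gripper": 0.8,"dp": [0,0.001,-0.04],"angular": [0,0,0]},
  {"gripper": 0.8,"dp": [0,0.001,-0.055],"angular": [0,0,0]},
  {"gripper": 0.8,"dp": [0,0.001,-0.065],"angular": [0,0,0]},
  {"gripper": 0.8,"dp": [0,0.001,-0.065],"angular": [0,0,0]},
])

```text
t: 5.03
ee_pos: [0.4986, -0.2167, 0.0244]
orientation: [-0.001, 0.197, 0.98, 0.0]
ft_force: [-0.2, -0.3, -0.5]
width: 0.393
finger_force: 40.0
```

Run:
```python
from h import *
a,d=grab('scene','s5'); o=arm.get_obs(); print(o['ee_pos'],o['width'],o['finger_force'],o['ft_force'])
def pr(cam,P):
    c=arm.calibration(cam); q=c['view']@np.r_[P,1]; return np.array([c['cx']+c['fx']*q[0]/-q[2], c['cy']-c['fy']*q[1]/-q[2]])
s=pr('scene',[.499,-.219,.035]);print(s)
u,v=s.astype(int);cv2.imwrite('pics/c5.png',cv2.resize(a[v-50:v+50,u-50:u+50],(600,600),interpolation=3)[:,:,::-1])
```

```text
[ 0.49905988 -0.21713097  0.02540732] 0.39072379754624914 39.98795986175537 [-0.13456862 -0.34162475  0.34330567]
[215.45749503 193.38771903]
```

View pics/c5.png

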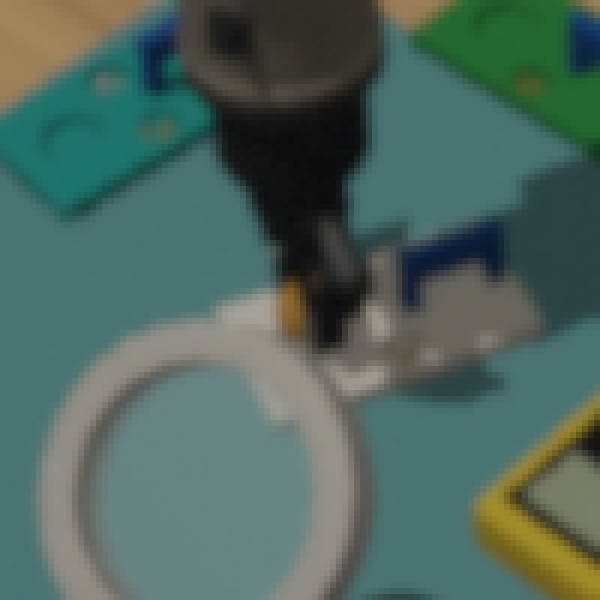

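The gold ball sits between the fingers over the pocket end of the white tray (crop (292,305)), and the blue handle is clear at (455,250). Lower the last 10 mm and let go.

Emit:
carry_out([
  {"gripper": 0.8,"dp": [0,-0.001,-0.004],"angular": [0,0,0]},
  {"gripper": 0.8,"dp": [0,-0.001,-0.007],"angular": [0,0,0]},
  {"gripper": 0.8,"dp": [0,-0.001,-0.01],"angular": [0,0,0]},
  {"gripper": 0.8,"dp": [0,-0.001,-0.01],"angular": [0,0,0]},
  {"gripper": 0.8,"dp": [0,-0.001,-0.01],"angular": [0,0,0]},
])

```text
t: 5.5
ee_pos: [0.4991, -0.2187, 0.0154]
orientation: [-0.0, 0.198, 0.98, 0.0]
ft_force: [0.2, -0.7, -0.7]
width: 0.394
finger_force: 40.0
```

Emit:
carry_out([
  {"gripper": 0.55,"dp": [0,0,0],"angular": [0,0,0]},
  {"gripper": 0.5,"dp": [0,0,0],"angular": [0,0,0]},
  {"gripper": 0.4,"dp": [0,0,0],"angular": [0,0,0]},
  {"gripper": 0.3,"dp": [0,0,0],"angular": [0,0,0]},
  {"gripper": 0.25,"dp": [0,0,0],"angular": [0,0,0]},
])

```text
t: 5.92
ee_pos: [0.4991, -0.2187, 0.0154]
orientation: [0.0, 0.198, 0.98, -0.0]
ft_force: [0.6, 0.1, 0.6]
width: 0.752
finger_force: 0.0
```

Emit:
carry_out([
  {"gripper": 0.25,"dp": [0,0,0],"angular": [0,0,0]},
  {"gripper": 0.25,"dp": [0,0,0.015],"angular": [0,0,0]},
  {"gripper": 0.25,"dp": [0,0,0.035],"angular": [0,0,0]},
  {"gripper": 0.25,"dp": [0,0,0.06],"angular": [0,0,0]},
  {"gripper": 0.25,"dp": [0,0,0.085],"angular": [0,0,0]},
])

```text
t: 6.33
ee_pos: [0.4986, -0.2187, 0.101]
orientation: [-0.001, 0.198, 0.98, -0.0]
ft_force: [1.0, 0.4, 0.3]
width: 0.751
finger_force: 0.0
```

Emit:
carry_out([
  {"gripper": 0.25,"dp": [-0.025,0.01,0.02],"angular": [0,0,0]},
  {"gripper": 0.25,"dp": [-0.05,0.02,0.02],"angular": [0,0,0]},
  {"gripper": 0.25,"dp": [-0.07,0.03,0.02],"angular": [0,0,0]},
  {"gripper": 0.25,"dp": [-0.07,0.033,0.02],"angular": [0,0,0]},
  {"gripper": 0.25,"dp": [-0.07,0.033,0.02],"angular": [0,0,0]},
])

```text
t: 6.75
ee_pos: [0.4286, -0.1849, 0.1206]
orientation: [0.0, 0.197, 0.98, 0.0]
ft_force: [0.3, -0.1, -0.0]
width: 0.752
finger_force: 0.0
```

```bash
cat > m.py <<'E'
from h import *
from scipy.optimize import least_squares
def meas(tag,x0,zs=0.0):
    for cam in('scene','top'):
        a,d=grab(cam,cam[0]+tag); o=arm.get_obs()
        W=world(cam,d); hsv=cv2.cvtColor(a,cv2.COLOR_RGB2HSV).astype(int); X,Y,Z=np.moveaxis(W,-1,0)
        near=np.linalg.norm(W[...,:2]-x0[:2],axis=-1)<.13
        m=(hsv[...,0]>8)&(hsv[...,0]<28)&(hsv[...,1]>120)&(Z>.013+zs)&near&(Z<.05+zs)
        q=W[m]; print(cam,'gold',len(q))
        if len(q)>8: print(least_squares(lambda c:np.linalg.norm(q-c,axis=1)-.018,[*np.median(q[:,:2],0),zs+.023],loss='soft_l1',f_scale=.002).x.round(4))
        b=(hsv[...,0]>105)&(hsv[...,0]<125)&(hsv[...,1]>150)&(Z>.04+zs)&(Z<.06+zs)&near
        if b.sum()>5: print('handle',b.sum(),cv2.minAreaRect((W[b][:,:2]*1000).astype(np.float32)))
        w=(hsv[...,1]<60)&(hsv[...,2]>110)&(Z>.003+zs)&(Z<.018+zs)&near
        if w.sum()>50: print('white',w.sum(),cv2.minAreaRect((W[w][:,:2]*1000).astype(np.float32)))
    print(o['t'],o['ee_pos'],o['joints'].round(2),o['width'],o['finger_force'],o['ft_force'])
E
python3 -c "
from m import *
meas('6',np.array([.464,-.203]))"
```

```text
scene gold 61
[ 0.4997 -0.2187  0.0232]
handle 44 ((429.23370361328125, -181.711181640625), (7.5917067527771, 49.05459213256836), 69.93701171875)
white 573 ((456.03759765625, -196.7766876220703), (151.09910583496094, 235.25201416015625), 13.207151412963867)
top gold 0
white 299 ((491.45587158203125, -142.5208740234375), (110.4842300415039, 152.53945922851562), 64.9342041015625)
6.85 [ 0.42984778 -0.18584225  0.120578  ] [-0.15  0.25  0.48  2.18 -0.17  0.74  1.62] 0.7507542452924464 0.0 [ 0.57093013 -0.0612465  -0.25905247]
```

The ball is in the pocket: measured (0.4997,-0.2187,0.0232), expected z 0.023. Grip the handle next.

Emit:
carry_out([
  {"gripper": 0.25,"dp": [0,0,-0.03],"angular": [0,0,0]},
  {"gripper": 0.25,"dp": [0,0,-0.06],"angular": [0,0,0]},
  {"gripper": 0.25,"dp": [0,0,-0.08],"angular": [0,0,0]},
  {"gripper": 0.25,"dp": [0,0,-0.092],"angular": [0,0,0]},
  {"gripper": 0.25,"dp": [0,0,-0.098],"angular": [0,0,0]},
], force=30)

```text
t: 7.27
ee_pos: [0.4287, -0.1861, 0.0203]
orientation: [-0.001, 0.198, 0.98, -0.0]
ft_force: [0.1, 0.5, 0.1]
width: 0.752
finger_force: 0.0
```

Emit:
carry_out([
  {"gripper": 0.5,"dp": [0,0,0],"angular": [0,0,0]},
  {"gripper": 0.7,"dp": [0,0,0],"angular": [0,0,0]},
  {"gripper": 0.8,"dp": [0,0,0],"angular": [0,0,0]},
  {"gripper": 0.9,"dp": [0,0,0],"angular": [0,0,0]},
  {"gripper": 1,"dp": [0,0,0],"angular": [0,0,0]},
])

```text
t: 7.68
ee_pos: [0.4298, -0.186, 0.0232]
orientation: [0.001, 0.198, 0.98, 0.0]
ft_force: [-1.0, -0.3, 5.0]
width: 0.136
finger_force: 29.2
```

Emit:
carry_out([
  {"gripper": 1,"dp": [0,0,0],"angular": [0,0,0]},
  {"gripper": 1,"dp": [0,0,0],"angular": [0,0,0]},
  {"gripper": 1,"dp": [0,0,0],"angular": [0,0,0]},
  {"gripper": 1,"dp": [0,0,0],"angular": [0,0,0]},
], force=110)

```text
t: 8.02
ee_pos: [0.4298, -0.186, 0.0234]
orientation: [0.001, 0.198, 0.98, 0.0]
ft_force: [-2.2, -0.4, 12.5]
width: 0.12
finger_force: 107.7
```

```bash
python3 -c "
from m import *
meas('7',np.array([.464,-.203]))"
```

```text
scene gold 60
[ 0.4973 -0.2169  0.0237]
handle 12 ((446.4354248046875, -188.7537078857422), (13.944816589355469, 6.735383987426758), 28.017759323120117)
white 488 ((465.8603210449219, -179.82302856445312), (102.986083984375, 184.25096130371094), 1.6676219701766968)
top gold 0
white 228 ((490.8911437988281, -169.4591064453125), (88.80350494384766, 192.11294555664062), 36.599884033203125)
8.1167 [ 0.42972808 -0.18597263  0.02335335] [-0.05  0.44  0.38  2.24 -0.33  0.52  1.76] 0.11902520281810025 107.73788094520569 [-2.14126631 -0.25375434 13.52652924]
```

Emit:
carry_out([
  {"gripper": 1,"dp": [0,0,0.003],"angular": [0,0,0]},
  {"gripper": 1,"dp": [0,0,0.008],"angular": [0,0,0]},
  {"gripper": 1,"dp": [0,0,0.014],"angular": [0,0,0]},
  {"gripper": 1,"dp": [0,0,0.02],"angular": [0,0,0]},
  {"gripper": 1,"dp": [0,0,0.024],"angular": [0,0,0]},
])

```text
t: 8.53
ee_pos: [0.4293, -0.1858, 0.0473]
orientation: [0.0, 0.198, 0.98, 0.0]
ft_force: [-0.0, -0.2, -2.6]
width: 0.119
finger_force: 107.3
```

Run:
```python
from m import *
meas('8',np.array([.464,-.203]),.024)
a=cv2.imread('pics/s8.png')
cv2.imwrite('pics/c6.png',cv2.resize(a[143:243,165:265],(600,600),interpolation=3))
```

```text
scene gold 70
[ 0.4996 -0.2182  0.0481]
handle 11 ((446.95648193359375, -187.62147521972656), (15.263848304748535, 7.227632522583008), 25.07016944885254)
white 568 ((469.9505615234375, -201.918212890625), (90.22119903564453, 141.2829132080078), 67.30960083007812)
top gold 0
white 235 ((491.4908752441406, -181.80398559570312), (73.46556091308594, 162.82449340820312), 39.31197738647461)
8.6333 [ 0.42954333 -0.18576807  0.04714485] [-0.08  0.39  0.42  2.23 -0.29  0.57  1.73] 0.11724482225943883 107.31420636177063 [-0.10637789  0.0396767  -2.60941861]
```

View pics/c6.png

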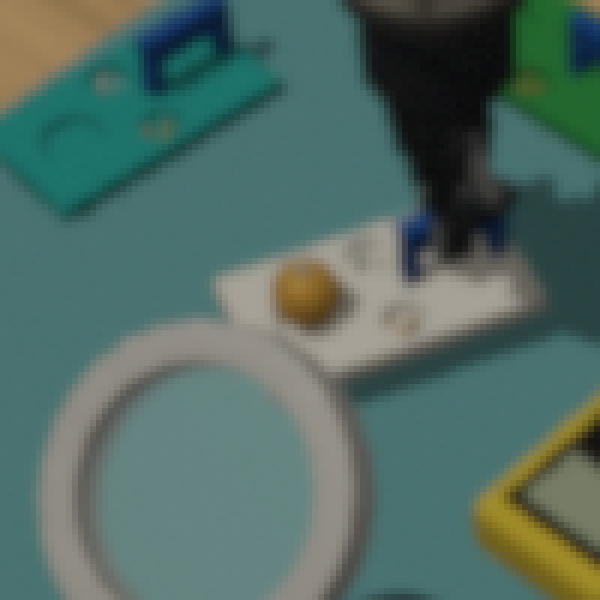

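The tray is held level with the ball in its pocket (crop (306,292)). Lift to full height, then traverse gently.

Emit:
carry_out([
  {"gripper": 1,"dp": [0,0,0.006],"angular": [0,0,0]},
  {"gripper": 1,"dp": [0,0,0.018],"angular": [0,0,0]},
  {"gripper": 1,"dp": [0,0,0.032],"angular": [0,0,0]},
  {"gripper": 1,"dp": [0,0,0.046],"angular": [0,0,0]},
  {"gripper": 1,"dp": [0,0,0.06],"angular": [0,0,0]},
])

```text
t: 9.05
ee_pos: [0.4287, -0.1858, 0.107]
orientation: [-0.0, 0.198, 0.98, -0.0]
ft_force: [0.9, -0.4, -2.8]
width: 0.119
finger_force: 107.3
```

Emit:
carry_out([
  {"gripper": 1,"dp": [0,0,0.014],"angular": [0,0,0]},
  {"gripper": 1,"dp": [0.002,0.003,0.028],"angular": [0,0,0]},
  {"gripper": 1,"dp": [0.006,0.007,0.042],"angular": [0,0,0]},
  {"gripper": 1,"dp": [0.011,0.013,0.056],"angular": [0,0,0]},
  {"gripper": 1,"dp": [0.016,0.02,0.068],"angular": [0,0,0]},
])

```text
t: 9.47
ee_pos: [0.445, -0.1658, 0.1754]
orientation: [0.0, 0.198, 0.98, -0.0]
ft_force: [0.5, 0.2, -1.4]
width: 0.114
finger_force: 107.9
```

Emit:
carry_out([
  {"gripper": 1,"dp": [0.007,0.009,0.004],"angular": [0,0,0]},
  {"gripper": 1,"dp": [0.014,0.018,0.004],"angular": [0,0,0]},
  {"gripper": 1,"dp": [0.021,0.027,0.004],"angular": [0,0,0]},
  {"gripper": 1,"dp": [0.028,0.036,0.004],"angular": [0,0,0]},
  {"gripper": 1,"dp": [0.035,0.045,0.004],"angular": [0,0,0]},
])

```text
t: 9.88
ee_pos: [0.4803, -0.1197, 0.1775]
orientation: [-0.001, 0.197, 0.98, -0.0]
ft_force: [0.5, -0.2, -1.7]
width: 0.12
finger_force: 107.9
```

Emit:
carry_out([
  {"gripper": 1,"dp": [0.008,0.009,0],"angular": [0,0,0]},
  {"gripper": 1,"dp": [0.016,0.018,0],"angular": [0,0,0]},
  {"gripper": 1,"dp": [0.024,0.028,0],"angular": [0,0,0]},
  {"gripper": 1,"dp": [0.032,0.038,0],"angular": [0,0,0]},
  {"gripper": 1,"dp": [0.04,0.048,0],"angular": [0,0,0]},
])

```text
t: 10.3
ee_pos: [0.5209, -0.0717, 0.1782]
orientation: [-0.0, 0.198, 0.98, -0.0]
ft_force: [-0.9, -0.2, -3.0]
width: 0.121
finger_force: 107.9
```

Run:
```python
from m import *
meas('9',np.array([.56,-.095]),.157)
```

```text
scene gold 83
[ 0.5897 -0.1036  0.1774]
handle 14 ((537.6337280273438, -72.70003509521484), (6.676427841186523, 12.515019416809082), 83.79462432861328)
white 600 ((556.5966796875, -85.3495864868164), (93.12190246582031, 129.63473510742188), 70.43186950683594)
top gold 0
10.4 [ 0.52153681 -0.07051221  0.17815847] [-0.36  0.26  0.44  2.01 -0.14  0.9   1.33] 0.118999717072458 107.92439460754395 [ 0.28750853  0.4736148  -2.19148481]
```

Remaining move for the ball: (+0.061, +0.077, +0.002).

Emit:
carry_out([
  {"gripper": 1,"dp": [0.006,0.008,0],"angular": [0,0,0]},
  {"gripper": 1,"dp": [0.013,0.016,0],"angular": [0,0,0]},
  {"gripper": 1,"dp": [0.021,0.026,0],"angular": [0,0,0]},
  {"gripper": 1,"dp": [0.029,0.036,0],"angular": [0,0,0]},
  {"gripper": 1,"dp": [0.037,0.046,0.001]},
])

```text
validation failed for argument at $.ro...
```

Emit:
carry_out([
  {"gripper": 1,"dp": [0.006,0.008,0],"angular": [0,0,0]},
  {"gripper": 1,"dp": [0.013,0.016,0],"angular": [0,0,0]},
  {"gripper": 1,"dp": [0.02,0.025,0.001],"angular": [0,0,0]},
  {"gripper": 1,"dp": [0.027,0.034,0.001],"angular": [0,0,0]},
  {"gripper": 1,"dp": [0.033,0.042,0.002],"angular": [0,0,0]},
])

```text
t: 10.82
ee_pos: [0.5539, -0.0294, 0.1803]
orientation: [-0.0, 0.197, 0.98, 0.0]
ft_force: [-0.3, 0.7, -1.8]
width: 0.119
finger_force: 108.0
```

Emit:
carry_out([
  {"gripper": 1,"dp": [0.006,0.008,0],"angular": [0,0,0]},
  {"gripper": 1,"dp": [0.012,0.016,0],"angular": [0,0,0]},
  {"gripper": 1,"dp": [0.018,0.023,0],"angular": [0,0,0]},
  {"gripper": 1,"dp": [0.023,0.029,0],"angular": [0,0,0]},
  {"gripper": 1,"dp": [0.027,0.034,0],"angular": [0,0,0]},
])

```text
t: 11.23
ee_pos: [0.5806, 0.004, 0.1802]
orientation: [-0.0, 0.197, 0.98, -0.0]
ft_force: [0.8, 0.1, -2.3]
width: 0.117
finger_force: 107.9
```

Emit:
carry_out([
  {"gripper": 1,"dp": [0.001,0.001,0],"angular": [0,0,0]},
  {"gripper": 1,"dp": [0.001,0.001,0],"angular": [0,0,0]},
  {"gripper": 1,"dp": [0.001,0.001,0],"angular": [0,0,0]},
  {"gripper": 1,"dp": [0.001,0.001,0],"angular": [0,0,0]},
  {"gripper": 1,"dp": [0.001,0.001,0],"angular": [0,0,0]},
])

```text
t: 11.65
ee_pos: [0.5808, 0.0037, 0.1804]
orientation: [-0.0, 0.198, 0.98, -0.0]
ft_force: [-0.6, -0.4, -3.2]
width: 0.118
finger_force: 108.0
```

Run:
```python
from m import *
meas('10',np.array([.62,-.02]),.157)
a=cv2.imread('pics/s10.png')
cv2.imwrite('pics/c7.png',cv2.resize(a[120:270,140:290],(600,600),interpolation=3))
```

```text
scene gold 4
handle 18 ((598.8173828125, 2.0573699474334717), (5.367990016937256, 14.58123779296875), 75.16691589355469)
white 373 ((596.7750854492188, -0.5237007141113281), (60.91152572631836, 108.83655548095703), 1.1011035442352295)
top gold 0
11.75 [0.58093704 0.00396205 0.18038167] [-0.44  0.34  0.4   1.89 -0.16  0.94  1.21] 0.12058172760760484 107.97764897346497 [ 0.39793341 -0.27184516 -3.19187148]
```

View pics/c7.png

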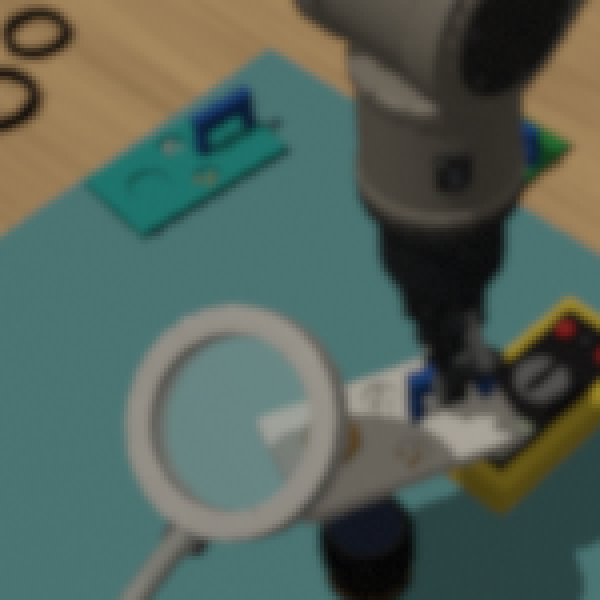

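The tray is level under the lens, and the ball's edge shows beside the rim at crop (350,440). From its measured offset the ball is at about (0.650,-0.029,0.180), against a focus of (0.651,-0.027,0.180). Hand in.

```bash
python3 -c "
from workcell import arm
print(arm.close_job())"
```

```text
the job is handed in; nothing more can be done
None
```

I handed the job in at about 12 s: the tray is held level by its handle under the magnifier, with the ball about 2 mm from the lens's focus. That position comes from the TCP and the ball's measured offset, because the lens rim hid most of the ball in the last picture. No verdict was returned.

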